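Open the transit tote and pack the ball cameras

ROBOT

A 7-joint arm with a two-finger parallel gripper is mounted at the origin on the work surface. World frame = base frame: x ahead of the robot, y to its left, z up, the work surface at z = 0. Lengths are in m, angles in rad, forces in N, time in s.
With the tool pointing down it reaches from about 0.4 to 0.85 m from the base axis. Payload 10.4 kg.
Tool frame: the origin (TCP) lies on the centre line of the jaws, within the pads' length; the fingertips stand 11 mm ahead of it and the grasp point (between the pads) lies 8 mm behind it; z points along the fingers, y is the line along which they close (so a half turn about z gives the same grasp; the last joint's range is limited). The gripper opens to 87 mm and grips with 3 to 60 N. Pads are 19 mm wide; open, the fingers measure 117 mm over their backs; the gripper's body (75 mm by 190 mm) begins 51 mm behind the grasp point.
Start: joints at [-1.22, 0.332, -0.065, 1.46, 0.022, 1.35, -0.088], TCP at [0.228, 0.582, 0.234] pointing down, gripper open.
Joint ranges: [-2.6, 2.6], [-0.5, 2.12], [-1.47, 1.34], [0.16, 2.42], [-1.27, 4.41], [0.06, 2.06], [-2.6, 2.6]. Speed limits (rad/s): [2.22, 2.22, 2.79, 2.79, 3.14, 3.14, 3.14].

INTERFACE

Orientations are given as a unit quaternion [x, y, z, w].
In Python, from bench import r gives the robot as it stands.
- The arm moves only by the shell command python3 -m pendant 'ROWS' [OPENING] [FORCE]. ROWS is JSON, a list of rows, each a list of 4 numbers: the shift along the tool's x, y, z in m, then the turn about the tool's z in rad. A call has 1 to 8 rows; each row shifts and turns the commanded pose from where the row before left it, along the tool's axes as they then stand; what a row does not reach is not made up. A row lasts 1/12 s, in which the tool goes at most 41.7 mm and 7.16 degrees, less where a joint would pass 70% of its speed; a pose out of reach is approached as far as the arm can. A call with a gripper value outside its range is refused whole. OPENING is the opening, from 0 (shut) to 1 (fully open), set as the call begins (- or left out, the last holds). The fingers move at their own pace and stop on an object; FORCE is the grip in N (left out, the last holds). Time passes only in rows, so rows that do not move let the fingers close. It gives the time, the measured TCP pose, the force, the opening and the grip force at its end, in the units of the state.
- r.read_state(): the state, without advancing time (a new reading comes with each control period).
- r.camera(name): name is "scene" or "top" or "wrist"; returns a dict with "img" (420x560x3 uint8, red, green, blue), "camera_matrix" (3x3 intrinsics, pixels), "xyz" and "attitude" of the camera in the world. Camera axes: x right, y down, z forward; pixel columns grow to the right and rows downward; lengths in m; the calibration is good to about 2 mm. A picture is of the moment at which its call begins. There is no depth.
- r.close_job(): hands the job in; it is judged then, once.
Trained networks look in the newest picture that a camera, given by its name, has taken for a name from the list of things; names that differ only in an ending like _2 or _b are one class to them, and where a whole thing is asked for, a point or a joint stands for the part that bears it (a point fixed in the world has none). Each returns a list of dicts, best first, with "score" (0 to 1); they miss things now and then, are a little off and sometimes report something else, mostly with a low value. They report only what shows in the picture. A call takes as long as a camera call.
- r.outline_of(thing, camera): "mask" (420x560 bool, what is visible of it) and "bbox" ([centre column, centre row, width, height] in pixels, round what is visible of it).
The state is a dict: "time": time; "joint_positions": joint angles; "joint_vel": joint speeds; "joint_torque": joint torques, N m; "ee_pos": TCP position; "eef_rot": TCP orientation; "ft_force": force on the tool from outside, world axes, zero at the start; "torque": the same for the moment, N m; "width": finger opening in m; "grip_force": force on a finger pad.
Only numpy, scipy, OpenCV 4.12 (cv2) and the standard library are available. Lean on these libraries where they do the work, as an engineer would, in place of code of your own. Each camera call takes 0.05 s, during which the arm holds its last target. There are 200 camera calls.

TASK

Pack all the ball cameras into the blue tote: first stand the solder reel that was left on the tote's cover upright on the bench, then pinch the cover's two orange tabs together, lift the cover off and lay it flat on the bench. Then lower each camera gently, without knocking it or dropping it, to the floor of a cell of its own so that it stands upright; leave the tote open and disturb nothing else on the bench.

Things in the scene. Friction and masses are not known exactly. Their poses are not given: they have to be found in the camera images.
- cam1: white ball camera with a black lens window, 54 mm across, 77 mm tall, 140 g, fragile, on a heavy 46 mm round aluminium foot. Origin under the foot's centre, z up. Sides are straight (54 mm wide) from 38 to 50 mm above the origin: grip there, at 44 mm, from any side. May be absent (None from the start): there are three or four
- cam2: white ball camera with a black lens window, 54 mm across, 77 mm tall, 140 g, fragile, on a heavy 46 mm round aluminium foot. Origin under the foot's centre, z up. Sides are straight (54 mm wide) from 38 to 50 mm above the origin: grip there, at 44 mm, from any side. May be absent (None from the start): there are three or four
- cam3: white ball camera with a black lens window, 54 mm across, 77 mm tall, 140 g, fragile, on a heavy 46 mm round aluminium foot. Origin under the foot's centre, z up. Sides are straight (54 mm wide) from 38 to 50 mm above the origin: grip there, at 44 mm, from any side. May be absent (None from the start): there are three or four
- cam4: white ball camera with a black lens window, 54 mm across, 77 mm tall, 140 g, fragile, on a heavy 46 mm round aluminium foot. Origin under the foot's centre, z up. Sides are straight (54 mm wide) from 38 to 50 mm above the origin: grip there, at 44 mm, from any side. May be absent (None from the start): there are three or four
- tote: deep blue open tote fixed to the bench, 154 mm (its x) by 222 mm (its y), rim 94 mm high; walls 5 mm, two crossed 4 mm dividers up to the rim make 2 by 2 cells. Origin under its centre at bench height, z up. At the middle of each end (+y, -y) a grey keeper sticks out 8 mm and up to 108 mm. The green bench to its -y side has open space between the cameras and the bins at the back
- cell1 (a point): centre of the floor of one of the tote's four cells, 14 mm above the bench, axes as the tote's; the cell is 70 mm (tote x) by 104 mm (tote y) inside and 80 mm deep. Its floor is a dark cushion pad that yields straight down by 1.4 mm under a camera (1000 N/m) and bottoms hard at 10 mm
- cell2 (a point): centre of the floor of one of the tote's four cells, 14 mm above the bench, axes as the tote's; the cell is 70 mm (tote x) by 104 mm (tote y) inside and 80 mm deep. Its floor is a dark cushion pad that yields straight down by 1.4 mm under a camera (1000 N/m) and bottoms hard at 10 mm
- cell3 (a point): centre of the floor of one of the tote's four cells, 14 mm above the bench, axes as the tote's; the cell is 70 mm (tote x) by 104 mm (tote y) inside and 80 mm deep. Its floor is a dark cushion pad that yields straight down by 1.4 mm under a camera (1000 N/m) and bottoms hard at 10 mm
- cell4 (a point): centre of the floor of one of the tote's four cells, 14 mm above the bench, axes as the tote's; the cell is 70 mm (tote x) by 104 mm (tote y) inside and 80 mm deep. Its floor is a dark cushion pad that yields straight down by 1.4 mm under a camera (1000 N/m) and bottoms hard at 10 mm
- cover: light grey flat cover, 154 mm (its x) by 216 mm (its y) by 7 mm, 280 g, lying on the tote's rim at the start. Origin at the centre of its underside, z up, axes as the tote's at the start. Loose, but held by two steel bolts that stick out 9 mm beyond its +y and -y ends, under bars of the tote's keepers; it lifts straight up once both are drawn in
- latch (a point): point midway between the two orange finger tabs of the cover's squeeze latch, 32 mm above the cover's underside: grip here from above, closing along the cover's y. The tabs are upright plates 30 mm wide (cover x), from 8 to 46 mm above the underside; outer faces 60 mm apart at rest, 40 mm fully pinched
- tab_l (a joint): inward travel of the +y tab and its bolt in m: 0 at rest (bolt out), 0.010 fully pinched (bolt drawn in); it needs about 4 N to start and 6.5 N to stay at full travel, and springs back when released. The bolt is clear of its keeper at full travel
- tab_r (a joint): the same for the -y tab and its bolt
- reel: black-flanged reel of solder, upright cylinder 56 mm across, 48 mm tall, 250 g, standing at the start on the +y half of the cover close beside the latch, where a finger must go. Origin at the centre of its underside, z up. Beside the latch it can be gripped along the cover's x; its whole side may be gripped
- flux: bystander: small amber jar with a red lid, 42 mm across, 48 mm tall; origin under its centre
- tape: bystander: yellow roll of tape lying flat, 92 mm across, 20 mm tall; origin under its centre
- driver: bystander: red-handled screwdriver lying flat, 170 mm long along its x, about 30 mm thick
- mug: bystander: white mug, 78 mm across, 92 mm tall, handle to its +y; origin under its centre
- meter: bystander: yellow multimeter lying flat, 135 mm (x) by 70 by 42 mm; origin under its centre
- carton: bystander: small cardboard box, 90 mm (x) by 110 by 60 mm; origin under its centre

How it is judged:
On the way, in this order (a step that is already met when the one before it is completed fails the run):
1. the solder reel stands upright on the bench, let go, with the cover still on the tote (height (world z) of reel between -0.006 and 0.006 m and angle between reel's own z axis and vertical below 0.1 rad and contact force between the fingers and reel below 0.2 N and horizontal distance between cover and tote below 0.03 m and z of cover in the frame of tote below 0.105 m), for 0.2 s.
2. the cover lies flat on the bench, let go (height (world z) of cover below 0.012 m and angle between cover's own z axis and vertical below 0.06 rad and contact force between the fingers and cover below 0.2 N and linear speed of cover below 0.02 m/s), for 0.2 s.
At the end, for the whole second after the job is handed in: Every camera that is present stands upright (within 7 degrees) on the floor of a cell (foot within 6 mm of the floor), one to a cell and at rest; the cover lies flat on the bench (underside below 12 mm, within 3 degrees) and the reel stands upright on the bench (within 6 degrees) (height (world z) of reel between -0.006 and 0.006 m and angle between reel's own z axis and vertical below 0.1 rad and height (world z) of cover below 0.012 m and angle between cover's own z axis and vertical below 0.06 rad and ((horizontal distance between cam1 and cell1 below 0.036 m and z of cam1 in the frame of cell1 below 0.006 m) or (horizontal distance between cam1 and cell2 below 0.036 m and z of cam1 in the frame of cell2 below 0.006 m) or (horizontal distance between cam1 and cell3 below 0.036 m and z of cam1 in the frame of cell3 below 0.006 m) or (horizontal distance between cam1 and cell4 below 0.036 m and z of cam1 in the frame of cell4 below 0.006 m)) and ((horizontal distance between cam2 and cell1 below 0.036 m and z of cam2 in the frame of cell1 below 0.006 m) or (horizontal distance between cam2 and cell2 below 0.036 m and z of cam2 in the frame of cell2 below 0.006 m) or (horizontal distance between cam2 and cell3 below 0.036 m and z of cam2 in the frame of cell3 below 0.006 m) or (horizontal distance between cam2 and cell4 below 0.036 m and z of cam2 in the frame of cell4 below 0.006 m)) and ((horizontal distance between cam3 and cell1 below 0.036 m and z of cam3 in the frame of cell1 below 0.006 m) or (horizontal distance between cam3 and cell2 below 0.036 m and z of cam3 in the frame of cell2 below 0.006 m) or (horizontal distance between cam3 and cell3 below 0.036 m and z of cam3 in the frame of cell3 below 0.006 m) or (horizontal distance between cam3 and cell4 below 0.036 m and z of cam3 in the frame of cell4 below 0.006 m)) and ((horizontal distance between cam4 and cell1 below 0.036 m and z of cam4 in the frame of cell1 below 0.006 m) or (horizontal distance between cam4 and cell2 below 0.036 m and z of cam4 in the frame of cell2 below 0.006 m) or (horizontal distance between cam4 and cell3 below 0.036 m and z of cam4 in the frame of cell3 below 0.006 m) or (horizontal distance between cam4 and cell4 below 0.036 m and z of cam4 in the frame of cell4 below 0.006 m)) and angle between each of cam1, cam2, cam3, cam4's own z axis and vertical below 0.12 rad and linear speed of each of cam1, cam2, cam3, cam4 below 0.02 m/s); the robot touches nothing.
It fails at once if a camera is dropped or thrust into a cell: inside it and still above its floor, it moves faster than 0.4 m/s ((linear speed of cam1 above 0.4 m/s and z of cam1 in the frame of tote between 0.018 and 0.08 m and (horizontal distance between cam1 and cell1 below 0.04 m or horizontal distance between cam1 and cell2 below 0.04 m or horizontal distance between cam1 and cell3 below 0.04 m or horizontal distance between cam1 and cell4 below 0.04 m)) or (linear speed of cam2 above 0.4 m/s and z of cam2 in the frame of tote between 0.018 and 0.08 m and (horizontal distance between cam2 and cell1 below 0.04 m or horizontal distance between cam2 and cell2 below 0.04 m or horizontal distance between cam2 and cell3 below 0.04 m or horizontal distance between cam2 and cell4 below 0.04 m)) or (linear speed of cam3 above 0.4 m/s and z of cam3 in the frame of tote between 0.018 and 0.08 m and (horizontal distance between cam3 and cell1 below 0.04 m or horizontal distance between cam3 and cell2 below 0.04 m or horizontal distance between cam3 and cell3 below 0.04 m or horizontal distance between cam3 and cell4 below 0.04 m)) or (linear speed of cam4 above 0.4 m/s and z of cam4 in the frame of tote between 0.018 and 0.08 m and (horizontal distance between cam4 and cell1 below 0.04 m or horizontal distance between cam4 and cell2 below 0.04 m or horizontal distance between cam4 and cell3 below 0.04 m or horizontal distance between cam4 and cell4 below 0.04 m))).
It fails at once if a camera and the tote press or knock on each other with more than 12 N (contact force between any of cam1, cam2, cam3, cam4 and tote above 12 N).
It fails at once if a bystander (jar, tape, screwdriver, mug, multimeter, carton) is moved by more than 3 cm (distance of any of flux, tape, driver, mug, meter, carton from where it was at the start of the episode above 0.03 m).
Of cam1, cam2, cam3, cam4 only 3 to 4 are there at a start; the rules pass over those that are not, and their reading is None.
At some moment in a run one of cam1, cam2, cam3, cam4 may be knocked a few centimetres aside while the robot is not near it.
It also fails if it takes over 210 s, if anything falls off the work surface, if the arm or the gripper's body presses on something with over 40 N, if the wrist force passes 120 N, or if a joint passes its speed limit or range.

## Working session

There is one attempt and no reset: what is moved stays moved. The work goes in short steps, Python scripts to look and compute and a shell command to move; the robot and the scene stay as the last step left them, time stands still between calls to the robot, and variables do not carry over. Pictures are saved under pics/ and viewed, at most 14 in all, crops included, and the job is handed in when it is done.

```bash
ls; mkdir -p pics; cat > h.py <<'E'
import numpy as np, cv2
from scipy.spatial.transform import Rotation as R
from bench import r
def rot(a):
    a=np.array(a,float); return R.from_quat(a).as_matrix() if a.size==4 else a.reshape(3,3)
def ray2z(c,u,v,z):
    K=np.array(c["camera_matrix"]);d=rot(c["attitude"])@np.linalg.solve(K,[u,v,1.]);o=np.array(c["xyz"])
    return o+d*(z-o[2])/d[2]
def proj(c,p):
    K=np.array(c["camera_matrix"]);q=K@(rot(c["attitude"]).T@(np.array(p)-np.array(c["xyz"])));return q[:2]/q[2]
def save(c,n): cv2.imwrite(f"pics/{n}.png",c["img"][:,:,::-1])
E
python3 - <<'E'
from h import *
s=r.read_state();print({k:np.round(v,3) for k,v in s.items()})
cs={}
for n in ["top","scene"]:
    c=r.camera(n);save(c,n+"0");print(n,np.round(c["xyz"],3),np.round(rot(c["attitude"]),2).tolist(),np.round(c["camera_matrix"],1).tolist())
    for t in ["cam1","tote","cover","latch","reel","flux","tape","driver","mug","meter","carton"]:
        for o in r.outline_of(t,n)[:5]: print(t,round(o["score"],2),np.round(o["bbox"],0).tolist(), np.round(ray2z(c,*o["bbox"][:2],0.05),3))
E
```

```text
pics
{'time': np.float64(0.0), 'joint_positions': array([-1.22 ,  0.333, -0.065,  1.461,  0.022,  1.35 , -0.088]), 'joint_vel': array([ 0.   , -0.   ,  0.001,  0.   , -0.001,  0.001,  0.001]), 'joint_torque': array([-1.0000e-03, -6.2325e+01,  2.4000e-02, -3.8989e+01, -6.2000e-02,
        4.0000e-02,  0.0000e+00]), 'ee_pos': array([0.228, 0.581, 0.233]), 'eef_rot': array([ 0.186,  0.983, -0.001, -0.   ]), 'ft_force': array([0.432, 0.64 , 0.046]), 'torque': array([-0.009, -0.022, -0.008]), 'grip_force': np.float64(0.0), 'width': np.float64(0.087)}
top [0.356 0.008 1.111] [[-0.1, -0.97, 0.2], [-0.99, 0.1, -0.02], [-0.0, -0.21, -0.98]] [[399.5, 0.0, 282.7], [0.0, 399.5, 209.2], [0.0, 0.0, 1.0]]
cam1 0.97 [416.0, 239.0, 25.0, 18.0] [ 0.461 -0.357  0.05 ]
cam1 0.93 [343.0, 233.0, 20.0, 24.0] [ 0.497 -0.165  0.05 ]
cam1 0.76 [296.0, 237.0, 23.0, 22.0] [ 0.499 -0.039  0.05 ]
cam1 0.55 [383.0, 240.0, 24.0, 18.0] [ 0.467 -0.269  0.05 ]
tote 0.68 [181.0, 224.0, 99.0, 72.0] [0.566 0.265 0.05 ]
cover 0.72 [184.0, 223.0, 94.0, 62.0] [0.567 0.257 0.05 ]
latch 0.9 [182.0, 223.0, 90.0, 67.0] [0.568 0
[... 1152 characters left out ...]
 ]
tote 0.19 [352.0, 224.0, 33.0, 16.0] [0.497 0.184 0.05 ]
cover 0.7 [371.0, 240.0, 100.0, 76.0] [0.528 0.249 0.05 ]
latch 0.95 [367.0, 241.0, 98.0, 76.0] [0.534 0.241 0.05 ]
reel 0.89 [399.0, 238.0, 27.0, 27.0] [0.484 0.318 0.05 ]
flux 0.47 [367.0, 204.0, 12.0, 16.0] [0.402 0.194 0.05 ]
tape 0.65 [157.0, 181.0, 23.0, 25.0] [ 0.6   -0.421  0.05 ]
driver 0.62 [271.0, 168.0, 36.0, 29.0] [ 0.387 -0.133  0.05 ]
mug 0.94 [438.0, 216.0, 35.0, 41.0] [0.354 0.395 0.05 ]
mug 0.63 [370.0, 249.0, 108.0, 92.0] [0.56  0.257 0.05 ]
meter 0.92 [265.0, 284.0, 43.0, 52.0] [0.786 0.055 0.05 ]
meter 0.66 [371.0, 253.0, 114.0, 98.0] [0.569 0.265 0.05 ]
carton 0.69 [453.0, 299.0, 54.0, 58.0] [0.617 0.493 0.05 ]
```

```bash
python3 - <<'E'
import cv2
a=cv2.imread("pics/top0.png");b=cv2.imread("pics/scene0.png")
cv2.imwrite("pics/top0c.png",cv2.resize(a[130:350,70:480],(800,429),interpolation=cv2.INTER_CUBIC))
cv2.imwrite("pics/sc0c.png",cv2.resize(b[140:340,130:500],(800,432),interpolation=cv2.INTER_CUBIC))
E
```

```text
(no output)
```

View pics/top0c.png

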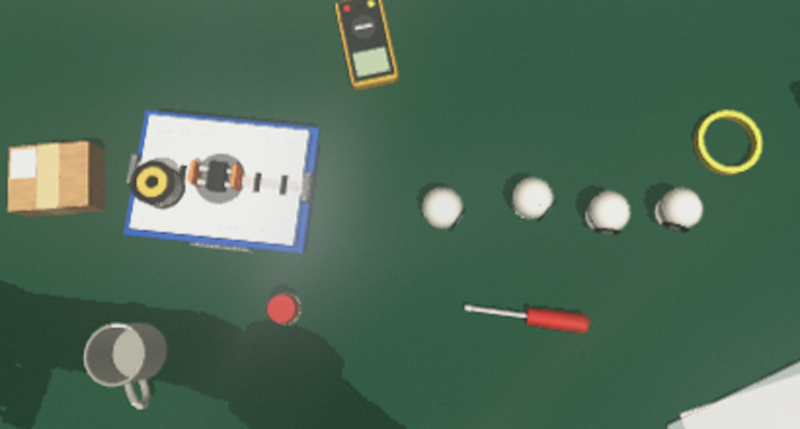

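View pics/sc0c.png

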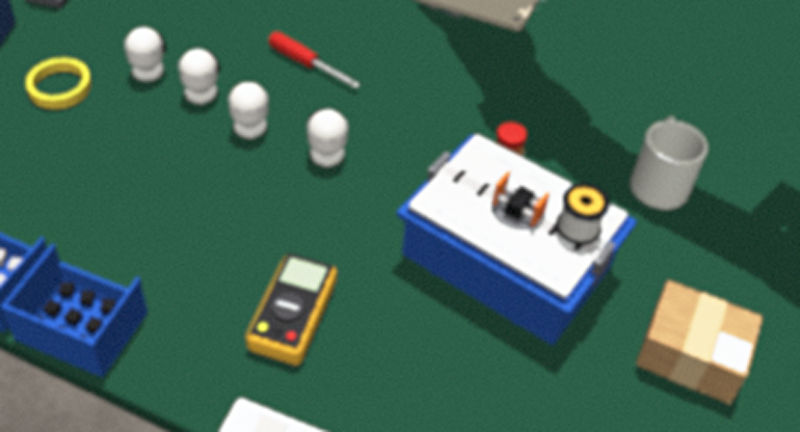

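The top view shows four cameras in a row on the right, the latch's orange tabs at crop (195,172) and (237,177), the reel at (155,183), and free bench between tote and cameras. In the scene view a blue bin sits at crop (75,300), behind the free area.

```bash
cat >> h.py <<'E'
def go(x,y,z,yaw=None):
    """yaw = world direction (deg) of the closing line; prints turn (rad) then shift in tool axes after the turn"""
    s=r.read_state();M=rot(s["eef_rot"]);cur=np.degrees(np.arctan2(M[1,1],M[0,1]));t=0
    if yaw is not None:
        d=(yaw-cur+90)%180-90; t=-np.radians(d)
    M2=M@R.from_euler("z",t).as_matrix()
    print("yaw",round(cur,1),"turn",round(t,3),"shift",np.round(M2.T@(np.array([x,y,z])-s["ee_pos"]),4),"q7",np.round(s["joint_positions"][6],2))
E
python3 - <<'E'
from h import *
c=r.camera("top")
def t2(u,v,z): return ray2z(c,70+u*.5125,130+v*220/429,z)
for p in [(148,112),(318,128),(303,250),(125,235)]: print(np.round(t2(*p,.094),3))
print("tabs",t2(195,172,.14),t2(237,177,.14)); print("reel",t2(152,183,.149))
o=r.outline_of("tote","top")[0]["mask"].astype(np.uint8)
img=c["img"].astype(int);w=((img.min(2)>150)).astype(np.uint8);w[:, :125]=0;w[:,240:]=0;w[:180]=0;w[262:]=0
w=cv2.morphologyEx(w,cv2.MORPH_CLOSE,np.ones((15,15)))
P=np.argwhere(w)[:,::-1];Q=np.array([ray2z(c,u,v,.101)[:2] for u,v in P],np.float32)
print(cv2.minAreaRect(Q))
s=r.camera("scene");print("bin",[np.round(ray2z(s,130+u*.4625,140+v*.463,.04),3) for u,v in [(5,298),(55,240),(145,285)]])
g=np.array(ray2z(s,130+585*.4625,140+203*.463,.149));print("reel sc",g)
go(.56,.31,.25,-6)
E
```

```text
[0.664 0.343 0.094]
[0.618 0.116 0.094]
[0.457 0.148 0.094]
[0.5   0.378 0.094]
tabs [0.56465293 0.27061533 0.14      ] [0.55277902 0.21792331 0.14      ]
reel [0.55417433 0.32245604 0.149     ]
((0.5566438436508179, 0.2533060908317566), (0.23686903715133667, 0.16691121459007263), 78.28742980957031)
bin [array([ 0.918, -0.262,  0.04 ]), array([ 0.82 , -0.262,  0.04 ]), array([ 0.827, -0.123,  0.04 ])]
reel sc [0.560165   0.32322927 0.149     ]
yaw 68.6 turn 1.302 shift [-0.2357  0.3584 -0.0164] q7 -0.09
```

```bash
python3 -m pendant '[[0,0,-0.04,0.1162],[0,0,0,0.1162],[0,0,0,0.1162],[0,0,0,0.1162],[0,0,0,0.1162],[0,0,0,0.1162],[0,0,0,0.1162],[0,0,0,0.1162]]' 1 20; python3 -m pendant '[[0,0,0,0.1162],[0,0,0,0.1162],[0,0,0,0.1162],[0,0,0,0.1162],[0,0,0,0],[0,0,0,0]]'; python3 -c "
from h import *
go(.5,.29,.3,-11.3)"
```

```text
time: 2.02
ee_pos: [0.2282, 0.5819, 0.2736]
eef_rot: [0.609, 0.793, 0.0, -0.0]
ft_force: [-0.1, 0.4, 0.3]
width: 0.0869
grip_force: 0.0
time: 2.52
ee_pos: [0.2281, 0.5819, 0.2736]
eef_rot: [0.772, 0.635, 0.0, 0.0]
ft_force: [-0.9, -0.1, 0.3]
width: 0.087
grip_force: 0.0
yaw -11.1 turn 0.004 shift [-0.2329  0.3238 -0.0264] q7 -1.44
```

```bash
python3 -m pendant '[[-0.0194,0.027,-0.002,0],[-0.0194,0.027,-0.002,0],[-0.0194,0.027,-0.002,0],[-0.0194,0.027,-0.002,0],[-0.0194,0.027,-0.002,0],[-0.0194,0.027,-0.002,0],[-0.0194,0.027,-0.002,0],[-0.0194,0.027,-0.002,0]]' ; python3 -m pendant '[[-0.0194,0.027,-0.002,0],[-0.0194,0.027,-0.002,0],[-0.0194,0.027,-0.002,0],[-0.0194,0.027,-0.002,0],[0,0,0,0],[0,0,0,0]]'; python3 - <<'E'
from h import *
c=r.camera("wrist");save(c,"w1");print(np.round(c["xyz"],3),np.round(rot(c["attitude"]),2).tolist(),np.round(c["camera_matrix"],1).tolist(),r.read_state()["ee_pos"])
for t in ["reel","latch","cover","tote"]:
    for o in r.outline_of(t,"wrist")[:2]: print(t,round(o["score"],2),np.round(o["bbox"]).tolist(),np.round(ray2z(c,*o["bbox"][:2],.149),3))
E
```

```text
time: 3.18
ee_pos: [0.4105, 0.3859, 0.2899]
eef_rot: [0.772, 0.636, 0.0, -0.0]
ft_force: [0.6, -0.2, -0.6]
width: 0.0868
grip_force: 0.0
time: 3.68
ee_pos: [0.5016, 0.2881, 0.2977]
eef_rot: [0.773, 0.634, 0.0, 0.0]
ft_force: [-0.7, 0.6, -0.1]
width: 0.0868
grip_force: 0.0
[0.516 0.362 0.448] [[0.98, -0.19, -0.05], [-0.2, -0.94, -0.27], [-0.0, 0.27, -0.96]] [[338.7, 0.0, 277.3], [0.0, 338.7, 215.9], [0.0, 0.0, 1.0]] [0.50039479 0.28981601 0.29753057]
reel 0.64 [330.0, 158.0, 70.0, 64.0] [0.555 0.321 0.149]
latch 0.74 [344.0, 199.0, 152.0, 174.0] [0.563 0.283 0.149]
cover 0.9 [345.0, 199.0, 157.0, 179.0] [0.563 0.282 0.149]
tote 0.61 [345.0, 211.0, 169.0, 219.0] [0.561 0.272 0.149]
```

View pics/w1.png

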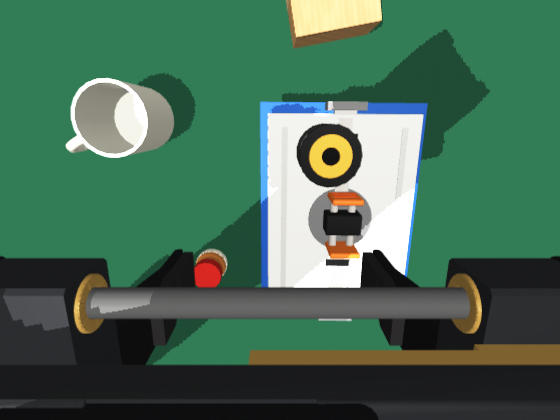

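Wrist view: reel hub at (331,156), the tabs at (347,198) and (343,252), cover corners at (268,113), (420,117).

```bash
python3 - <<'E'
from h import *
c=r.camera("wrist")
i=c["img"].astype(int); R_,G,B=i[...,0],i[...,1],i[...,2]
m=((R_>200)&(G>150)&(B<100)).astype(np.uint8); m[:, :290]=0;m[:,370:]=0;m[:120]=0;m[190:]=0
(u,v),rad=cv2.minEnclosingCircle(np.argwhere(m)[:,::-1].astype(np.float32));print("hub",u,v,rad,ray2z(c,u,v,.149))
o=((R_>150)&(G>40)&(G<150)&(B<90)&(R_-G>60)).astype(np.uint8);o[:,:310]=0;o[:,380:]=0;o[:185]=0;o[270:]=0
n,l,st,ct=cv2.connectedComponentsWithStats(o)
for k in range(1,n):
    if st[k,4]>30: print(st[k],[np.round(ray2z(c,st[k,0]+a*st[k,2],st[k,1]+b*st[k,3],.14),4)[:2] for a,b in [(0,0),(1,0),(0,1),(1,1)]])
e=[ray2z(c,*p,.094) for p in [(261,102),(427,104)]];print("rim+y",np.round(e,4)); d=e[1]-e[0];print(np.degrees(np.arctan2(d[1],d[0])),np.hypot(*d[:2]))
e=np.array(e).mean(0); 
th=np.arctan2(d[1],d[0]); print("centre",e[:2]-0.111*np.array([-np.sin(th),np.cos(th)]))
p=ray2z(c,u,v,.149); go(p[0],p[1],.122,-11.3)
E
```

```text
hub 334.2265625 159.2890625 22.104833602905273 [0.55623958 0.32305949 0.149     ]
[331 195  36  14 378] [array([0.5497, 0.2898]), array([0.5825, 0.2834]), array([0.5477, 0.2765]), array([0.5809, 0.27  ])]
[328 244  34  18 337] [array([0.5396, 0.2425]), array([0.5719, 0.2362]), array([0.5368, 0.2238]), array([0.5696, 0.2174])]
rim+y [[0.501  0.3851 0.094 ]
 [0.6624 0.3516 0.094 ]]
-11.723975545801274 0.16478179543774507
centre [0.55916311 0.25969097]
yaw -11.1 turn 0.003 shift [0.0424 0.0494 0.1755] q7 -0.74
```

```bash
python3 -m pendant '[[0.021,0.025,0.02,0],[0.021,0.0245,0.02,0],[0,0,0.027,0],[0,0,0.027,0],[0,0,0.027,0],[0,0,0.027,0],[0,0,0.0265,0],[0,0,0,0]]' ; python3 -m pendant '[[0,0,0,0],[0,0,0,0],[0,0,0,0],[0,0,0,0],[0,0,0,0]]' 0 20;  python3 -m pendant '[[0,0,0,0],[0,0,-0.01,0],[0,0,-0.03,0],[0,0,-0.03,0],[0,0,0,0]]' ; python3 - <<'E'
from h import *
go(.45,.07,.19)
c=r.camera("wrist");save(c,"w2")
E
```

```text
time: 4.65
ee_pos: [0.5538, 0.3208, 0.1174]
eef_rot: [0.773, 0.635, -0.004, -0.0]
ft_force: [-0.5, -0.2, -1.1]
width: 0.0869
grip_force: 0.0
time: 5.07
ee_pos: [0.5576, 0.3219, 0.1245]
eef_rot: [0.773, 0.634, 0.001, -0.0]
ft_force: [0.2, 0.1, 0.0]
width: 0.0615
grip_force: 0.0
time: 5.48
ee_pos: [0.5595, 0.3225, 0.2001]
eef_rot: [0.773, 0.634, 0.004, 0.0]
ft_force: [0.8, 1.0, -0.5]
width: 0.0555
grip_force: 20.0
yaw -11.3 turn 0 shift [-0.2692 -0.0577  0.008 ] q7 -0.69
```

View pics/w2.png

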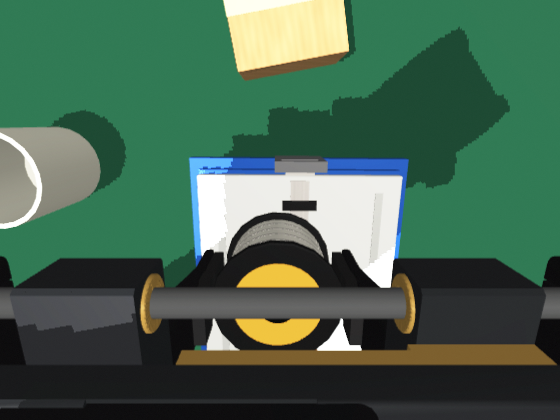

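Reel is held, its hub at (278,303) between the pads.

```bash
python3 -m pendant '[[-0.03,-0.006,0,0],[-0.037,-0.008,0,0],[-0.037,-0.008,0,0],[-0.037,-0.008,0,0],[-0.037,-0.008,0,0],[-0.037,-0.008,0,0],[-0.037,-0.008,0,0],[-0.03,-0.006,0,0]]' ; python3 -m pendant '[[0,0,0,0],[0,0,0,0],[0,0,0.03,0],[0,0,0.03,0],[0,0,0.03,0],[0,0,0.03,0],[0,0,0,0],[0,0,0,0]]'; python3 - <<'E'
from h import *
go(.443,.053,.0235)
E
```

```text
time: 6.2
ee_pos: [0.4411, 0.0542, 0.1923]
eef_rot: [0.774, 0.634, -0.001, -0.0]
ft_force: [-0.1, -0.3, -1.6]
width: 0.0558
grip_force: 20.0
time: 6.87
ee_pos: [0.442, 0.057, 0.0723]
eef_rot: [0.773, 0.634, -0.002, -0.0]
ft_force: [1.1, -0.4, -1.2]
width: 0.0556
grip_force: 20.0
yaw -11.3 turn 0 shift [-0.0036  0.0019  0.0488] q7 -0.37
```

```bash
python3 -m pendant '[[0,0,0.02,0],[0,0,0.02,0],[0,0,0.004,0],[0,0,0,0],[0,0,0,0]]' ; for i in 1; do python3 -m pendant '[[0,0,0.001,0],[0,0,0.001,0],[0,0,0,0]]'; python3 -m pendant '[[0,0,0.001,0],[0,0,0,0],[0,0,0,0]]'; python3 -m pendant '[[0,0,0.001,0],[0,0,0,0],[0,0,0,0]]'; done
```

```text
time: 7.28
ee_pos: [0.4439, 0.0572, 0.0306]
eef_rot: [0.773, 0.634, 0.001, 0.0]
ft_force: [-0.2, -0.6, -1.6]
width: 0.0557
grip_force: 20.0
time: 7.53
ee_pos: [0.4434, 0.057, 0.0277]
eef_rot: [0.773, 0.634, 0.001, 0.0]
ft_force: [0.6, 0.1, -1.2]
width: 0.0554
grip_force: 20.0
time: 7.78
ee_pos: [0.4429, 0.0568, 0.0261]
eef_rot: [0.773, 0.634, 0.0, -0.0]
ft_force: [-0.8, -0.1, -1.4]
width: 0.0555
grip_force: 20.0
time: 8.03
ee_pos: [0.4428, 0.0568, 0.0249]
eef_rot: [0.773, 0.634, -0.0, -0.0]
ft_force: [0.3, -0.5, -1.8]
width: 0.0557
grip_force: 20.0
```

```bash
python3 -m pendant '[[0,0,0.001,0],[0,0,0,0],[0,0,0,0]]'; python3 -m pendant '[[0,0,0.001,0],[0,0,0,0],[0,0,0,0]]'; python3 -m pendant '[[0,0,0.001,0],[0,0,0,0],[0,0,0,0]]'
```

```text
time: 8.28
ee_pos: [0.4428, 0.0567, 0.0239]
eef_rot: [0.773, 0.634, -0.0, -0.0]
ft_force: [0.0, -0.6, -2.8]
width: 0.0558
grip_force: 20.0
time: 8.53
ee_pos: [0.4429, 0.0568, 0.023]
eef_rot: [0.773, 0.634, -0.0, -0.0]
ft_force: [0.1, -0.7, -2.5]
width: 0.0554
grip_force: 20.0
time: 8.78
ee_pos: [0.4429, 0.0568, 0.0228]
eef_rot: [0.773, 0.634, 0.0, -0.0]
ft_force: [-6.2, -1.1, 14.7]
width: 0.0555
grip_force: 20.0
```

```bash
python3 -m pendant '[[0,0,0,0],[0,0,0,0],[0,0,0,0],[0,0,0,0],[0,0,0,0],[0,0,0,0],[0,0,-0.01,0],[0,0,-0.03,0]]' 1; python3 -m pendant '[[0,0,-0.04,0],[0,0,-0.04,0],[0,0,-0.04,0],[0,0,-0.04,-0.1205],[0,0,-0.04,-0.1205],[0,0,-0.025,-0.1205],[0,0,0,-0.1205],[0,0,0,-0.1205]]'; python3 -m pendant '[[0,0,0,-0.1205],[0,0,0,-0.1205],[0,0,0,-0.1205],[0,0,0,-0.1205],[0,0,0,-0.1205],[0,0,0,-0.1205],[0,0,0,-0.1205],[0,0,0,-0.1205]]'; python3 -m pendant '[[0,0,0,0]]';python3 - <<'E'
from h import *
go(.559,.25,.29,78.5)
E
```

```text
time: 9.45
ee_pos: [0.4405, 0.0561, 0.0602]
eef_rot: [0.773, 0.634, -0.003, -0.001]
ft_force: [0.3, 0.5, -0.2]
width: 0.086
grip_force: 0.0
time: 10.12
ee_pos: [0.4436, 0.0566, 0.2896]
eef_rot: [0.548, 0.836, 0.002, 0.001]
ft_force: [-0.8, -0.0, -0.5]
width: 0.0869
grip_force: 0.0
time: 10.78
ee_pos: [0.4427, 0.0563, 0.2877]
eef_rot: [0.098, 0.995, 0.0, 0.0]
ft_force: [-0.8, -0.9, -0.1]
width: 0.0869
grip_force: 0.0
time: 10.87
ee_pos: [0.4427, 0.0563, 0.2876]
eef_rot: [0.098, 0.995, 0.0, 0.0]
ft_force: [-0.1, 0.9, -0.3]
width: 0.0867
grip_force: 0.0
yaw 78.7 turn 0.004 shift [-0.0753  0.2129 -0.0023] q7 1.07
```

```bash
python3 -m pendant '[[-0.01,0.03,0,0],[-0.011,0.0305,0,0],[-0.011,0.0305,0,0],[-0.011,0.0305,0,0],[-0.011,0.0305,0,0],[-0.011,0.0305,0,0],[-0.01,0.03,0,0],[0,0,0,0]]';python3 -m pendant '[[0,0,0,0],[0,0,0,0],[0,0,0,0]]'; python3 - <<'E'
from h import *
c=r.camera("wrist");save(c,"w3");print(np.round(c["xyz"],3),np.round(rot(c["attitude"]),2).tolist(),r.read_state()["ee_pos"])
c=r.camera("top");save(c,"t3")
o=r.outline_of("reel","top")[0];print(o["score"],o["bbox"],ray2z(c,*o["bbox"][:2],.024))
E
```

```text
time: 11.53
ee_pos: [0.5591, 0.2562, 0.2853]
eef_rot: [0.1, 0.995, -0.0, -0.001]
ft_force: [-0.8, 1.2, -1.1]
width: 0.0872
grip_force: 0.0
time: 11.78
ee_pos: [0.559, 0.2486, 0.2877]
eef_rot: [0.102, 0.995, 0.0, 0.0]
ft_force: [0.3, 0.4, -0.6]
width: 0.0869
grip_force: 0.0
[0.486 0.264 0.438] [[0.2, 0.94, 0.27], [0.98, -0.2, -0.05], [0.0, 0.27, -0.96]] [0.55891776 0.24866024 0.28779816]
0.81 [261.6, 263.8, 20.1, 25.2] [0.43884684 0.06064214 0.024     ]
```

View pics/w3.png

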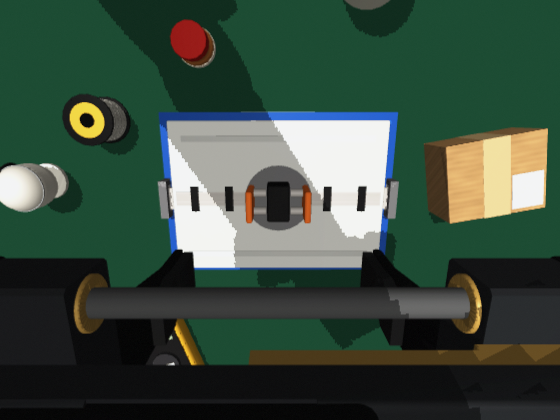

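Wrist view: tote centred at column 278, rim back edge at row 113, tabs at (250,204) and (307,204); reel standing on the bench at (88,120).

```bash
python3 - <<'E'
from h import *
c=r.camera("wrist")
i=c["img"].astype(int); R_,G,B=i[...,0],i[...,1],i[...,2]
o=((R_-G>60)&(G-B>-20)&(R_>110)).astype(np.uint8);o[:,:235]=0;o[:,322:]=0;o[:180]=0;o[230:]=0
n,l,st,ct=cv2.connectedComponentsWithStats(o);q=[]
for k in range(1,n):
    if st[k,4]>30: p=ray2z(c,*ct[k],.13);q.append(p);print(st[k],ct[k],p)
print("latch",np.mean(q,0), "sep",np.linalg.norm(q[0]-q[1]),np.degrees(np.arctan2(*(q[0]-q[1])[1::-1])))
e=[ray2z(c,*p,.094) for p in [(160,113),(397,113)]];d=e[1]-e[0];th=np.arctan2(d[1],d[0]);print("rim",np.round(e,4),np.hypot(*d[:2]),np.degrees(th))
print("tote ctr",np.mean(e,0)[:2]+.077*np.array([np.sin(th),-np.cos(th)]))
e=[ray2z(c,*p,.108) for p in [(164,200),(392,200)]];print("keepers",np.mean(e,0),np.hypot(*(e[1]-e[0])[:2]))
p=np.mean(q,0);go(p[0],p[1],.18,78.5)
E
```

```text
[245 192   7  31 185] [247.74054054 206.88108108] [0.55706867 0.2218727  0.13      ]
[304 192   7  31 188] [306.69680851 206.97340426] [0.56830239 0.27604823 0.13      ]
latch [0.56268553 0.24896047 0.13      ] sep 0.05532797308502619 -101.71470998259696
rim [[0.4564 0.1545 0.094 ]
 [0.5028 0.3803 0.094 ]] 0.23048245647759472 78.39416392233471
tote ctr [0.55504715 0.25187449]
keepers [0.5613281  0.25009063 0.108     ] 0.22793632192656985
yaw 78.4 turn -0.002 shift [-0.0038  0.0004  0.1077] q7 0.99
```

```bash
python3 -m pendant '[[-0.002,0.0005,0.02,0],[0,0,0.03,0],[0,0,0.035,0],[0,0,0.035,0],[0,0,0.03,0],[0,0,0.016,0],[0,0,0,0],[0,0,0,0]]' 1 ; python3 -m pendant '[[0,0,0,0],[0,0,0,0],[0,0,0,0],[0,0,0,0],[0,0,0,0],[0,0,0,0],[0,0,0,0],[0,0,0,0]]' 0 30;  python3 -m pendant '[[0,0,0,0],[0,0,0,0],[0,0,0,0],[0,0,0,0]]' ; python3 - <<'E'
from h import *
c=r.camera("wrist");save(c,"w4")
go(.561,.2495,.12,78.4)
E
```

```text
time: 12.65
ee_pos: [0.5608, 0.2497, 0.1212]
eef_rot: [0.101, 0.995, -0.0, -0.0]
ft_force: [0.7, -0.1, 0.1]
width: 0.0869
grip_force: 0.0
time: 13.32
ee_pos: [0.5613, 0.2503, 0.1216]
eef_rot: [0.101, 0.995, 0.0, 0.0]
ft_force: [-0.5, -0.2, 6.3]
width: 0.0413
grip_force: 6.4
time: 13.65
ee_pos: [0.5613, 0.2502, 0.1217]
eef_rot: [0.101, 0.995, 0.0, 0.0]
ft_force: [-1.4, -0.4, 7.3]
width: 0.0389
grip_force: 30.0
yaw 78.4 turn 0.001 shift [ 0.0002 -0.0007  0.0017] q7 1.04
```

```bash
python3 -m pendant '[[0,0,-0.004,0],[0,0,-0.004,0],[0,0,0,0],[0,0,0,0]]';  python3 -m pendant '[[0,0,-0.01,0],[0,0,-0.01,0],[0,0,0,0],[0,0,0,0]]' ; python3 - <<'E'
from h import *
c=r.camera("scene");save(c,"s5")
x=cv2.imread("pics/s5.png")[150:350,250:500];cv2.imwrite("pics/s5c.png",cv2.resize(x,(700,560),interpolation=2))
E
```

```text
time: 14.03
ee_pos: [0.5609, 0.25, 0.1289]
eef_rot: [0.101, 0.995, 0.0, -0.0]
ft_force: [-0.7, -0.2, -2.9]
width: 0.0389
grip_force: 30.0
time: 14.37
ee_pos: [0.5616, 0.2502, 0.1501]
eef_rot: [0.101, 0.995, 0.001, 0.001]
ft_force: [0.8, 0.3, -3.2]
width: 0.0392
grip_force: 30.0
```

View pics/s5c.png

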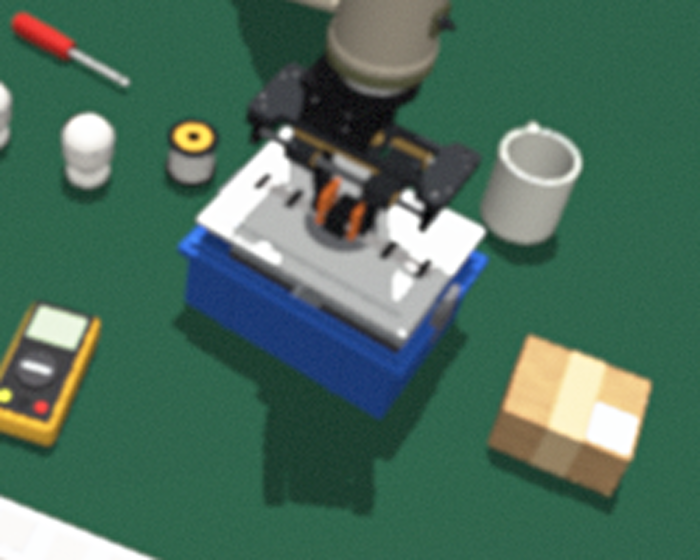

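```bash
python3 -m pendant '[[0,0,-0.02,0],[0,0,-0.03,0],[0,0,-0.03,0],[0,0,-0.01,0],[0,0,0,-0.1],[0,0,0,-0.1025],[0,0,0,0],[0,0,0,0]]';  python3 -m pendant '[[-0.004,-0.015,0,0],[-0.008,-0.03,0,0],[-0.0082,-0.035,0,0],[-0.0082,-0.035,0,0],[-0.0082,-0.035,0,0],[-0.0082,-0.035,0,0],[-0.0082,-0.035,0,0],[-0.0082,-0.035,0,0]]' ; python3 -m pendant '[[-0.0082,-0.035,0,0],[-0.0082,-0.035,0,0],[-0.0082,-0.035,0,0],[-0.008,-0.03,0,0],[-0.007,-0.025,0,0],[-0.004,-0.015,0,0],[0,0,0,0],[0,0,0,0]]';python3 - <<'E'
from h import *
go(.66,-.17,.045,90)
c=r.camera("top");save(c,"t6")
x=cv2.imread("pics/t6.png")[120:320,200:500];cv2.imwrite("pics/t6c.png",cv2.resize(x,(750,500),interpolation=2))
for o in r.outline_of("cam1","top")[:4]: print(round(o["score"],2),np.round(ray2z(c,*o["bbox"][:2],.045),3))
E
```

```text
time: 15.08
ee_pos: [0.5607, 0.2499, 0.2382]
eef_rot: [0.001, 1.0, -0.0, -0.0]
ft_force: [0.2, 0.2, -2.8]
width: 0.0393
grip_force: 30.0
time: 15.75
ee_pos: [0.6223, -0.0065, 0.2385]
eef_rot: [0.001, 1.0, 0.0, -0.0]
ft_force: [0.9, -1.0, -2.0]
width: 0.0396
grip_force: 30.0
time: 16.42
ee_pos: [0.6658, -0.1809, 0.238]
eef_rot: [0.002, 1.0, -0.0, -0.001]
ft_force: [-0.5, 1.2, -3.1]
width: 0.0396
grip_force: 30.0
yaw 89.8 turn -0.004 shift [0.0055 0.011  0.193 ] q7 1.97
0.9 [ 0.459 -0.357  0.045]
0.82 [ 0.495 -0.033  0.045]
0.62 [ 0.462 -0.281  0.045]
```

View pics/t6c.png

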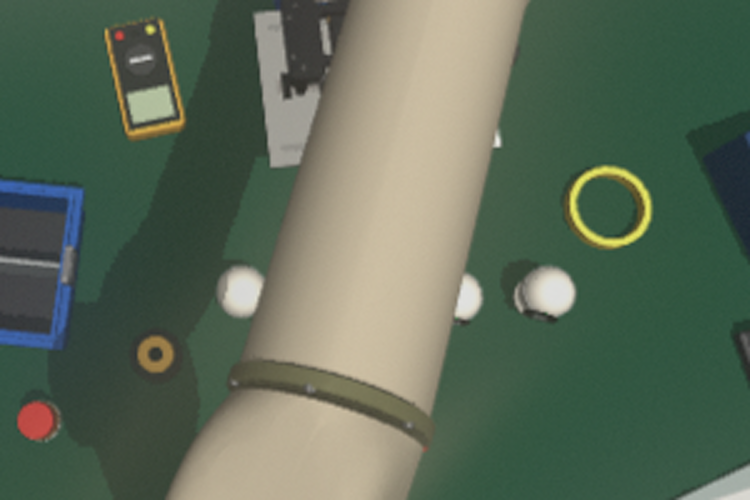

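The cover hangs over free bench, clear of meter (crop 145,80), cameras and tape.

```bash
python3 -m pendant '[[0,0,0.02,0],[0,0,0.035,0],[0,0,0.035,0],[0,0,0.035,0],[0,0,0.035,0],[0,0,0.025,0],[0,0,0.011,0],[0,0,0,0]]';  python3 -m pendant '[[0,0,0.003,0],[0,0,0.003,0],[0,0,0.002,0],[0,0,0,0],[0,0,0,0]]' ; python3 -m pendant '[[0,0,0.001,0],[0,0,0.001,0],[0,0,0,0],[0,0,0,0]]'; python3 -m pendant '[[0,0,0.001,0],[0,0,0,0],[0,0,0,0]]'; python3 -m pendant '[[0,0,0.001,0],[0,0,0,0],[0,0,0,0]]'
```

```text
time: 17.18
ee_pos: [0.6648, -0.1778, 0.0403]
eef_rot: [-0.001, 1.0, 0.001, -0.002]
ft_force: [-0.2, 0.5, -2.0]
width: 0.039
grip_force: 30.0
time: 17.6
ee_pos: [0.6666, -0.1799, 0.0359]
eef_rot: [-0.0, 1.0, 0.0, 0.001]
ft_force: [-0.1, 0.3, -2.7]
width: 0.0395
grip_force: 30.0
time: 17.93
ee_pos: [0.6661, -0.1799, 0.033]
eef_rot: [-0.0, 1.0, 0.0, -0.0]
ft_force: [0.1, -0.8, -3.4]
width: 0.0393
grip_force: 30.0
time: 18.18
ee_pos: [0.6661, -0.1799, 0.0319]
eef_rot: [-0.0, 1.0, 0.0, -0.0]
ft_force: [0.4, -0.4, -2.7]
width: 0.0393
grip_force: 30.0
time: 18.43
ee_pos: [0.6661, -0.1799, 0.0309]
eef_rot: [-0.0, 1.0, 0.0, -0.0]
ft_force: [-0.1, 0.1, -3.5]
width: 0.0395
grip_force: 30.0
```

```bash
python3 -m pendant '[[0,0,0.001,0],[0,0,0.001,0],[0,0,0,0]]'; python3 -m pendant '[[0,0,0.001,0],[0,0,0,0],[0,0,0,0]]'; python3 -m pendant '[[0,0,0.001,0],[0,0,0,0],[0,0,0,0]]'; python3 -m pendant '[[0,0,0.0005,0],[0,0,0,0],[0,0,0,0]]'
```

```text
time: 18.68
ee_pos: [0.666, -0.1798, 0.0287]
eef_rot: [-0.0, 1.0, 0.0, -0.0]
ft_force: [-0.8, 0.1, -3.3]
width: 0.0394
grip_force: 30.0
time: 18.93
ee_pos: [0.6662, -0.1799, 0.028]
eef_rot: [-0.0, 1.0, 0.0, 0.0]
ft_force: [-0.4, -0.1, -2.2]
width: 0.0393
grip_force: 30.0
time: 19.18
ee_pos: [0.6663, -0.1799, 0.0278]
eef_rot: [-0.0, 1.0, 0.0, 0.0]
ft_force: [-2.8, 1.5, 5.5]
width: 0.0394
grip_force: 30.0
time: 19.43
ee_pos: [0.6663, -0.1799, 0.0277]
eef_rot: [-0.0, 1.0, 0.0, 0.0]
ft_force: [-4.9, 1.7, 9.4]
width: 0.0392
grip_force: 30.0
```

```bash
python3 -m pendant '[[0,0,0,0],[0,0,0,0],[0,0,0,0],[0,0,0,0],[0,0,0,0],[0,0,0,0],[0,0,0,0],[0,0,-0.01,0]]' 1;  python3 -m pendant '[[0,0,-0.03,0],[0,0,-0.04,0],[0,0,-0.04,0],[0.02,0,-0.035,0],[0.02,0,-0.035,0],[0.02,0,-0.035,0],[0.02,0,-0.035,0],[0.006,-0.01,-0.035,0]]';python3 -m pendant '[[0,-0.01,-0.02,0],[0,0,0,0],[0,0,0,0]]'; python3 - <<'E'
from h import *
s=r.read_state();print(s["ee_pos"],s["joint_positions"])
c=r.camera("wrist");save(c,"w7")
for o in r.outline_of("cam1","wrist")[:5]: print(round(o["score"],2),np.round(o["bbox"]),np.round(ray2z(c,*o["bbox"][:2],.045),3))
E
```

```text
time: 20.1
ee_pos: [0.6651, -0.1794, 0.0348]
eef_rot: [-0.0, 1.0, 0.0, -0.001]
ft_force: [-0.3, -0.5, -0.1]
width: 0.0832
grip_force: 0.0
time: 20.77
ee_pos: [0.5779, -0.1893, 0.3244]
eef_rot: [-0.0, 1.0, 0.001, 0.001]
ft_force: [0.6, 1.0, -0.0]
width: 0.0868
grip_force: 0.0
time: 21.02
ee_pos: [0.5801, -0.201, 0.3434]
eef_rot: [0.0, 1.0, -0.0, 0.001]
ft_force: [-0.7, -0.3, -0.3]
width: 0.0867
grip_force: 0.0
[ 0.58014128 -0.20099635  0.34337588] [-0.28579624  0.3169732   0.72482216  1.34053186 -0.20897647  1.55756804
  1.986067  ]
0.93 [306. 113.  45.  48.] [ 0.498 -0.165  0.045]
0.9 [146.  83.  55.  51.] [ 0.463 -0.363  0.045]
0.88 [223.  89.  47.  55.] [ 0.469 -0.268  0.045]
0.72 [403. 112.  56.  45.] [ 0.497 -0.041  0.045]
0.44 [334. 233.  69.  31.] [ 0.658 -0.121  0.045]
```

View pics/w7.png

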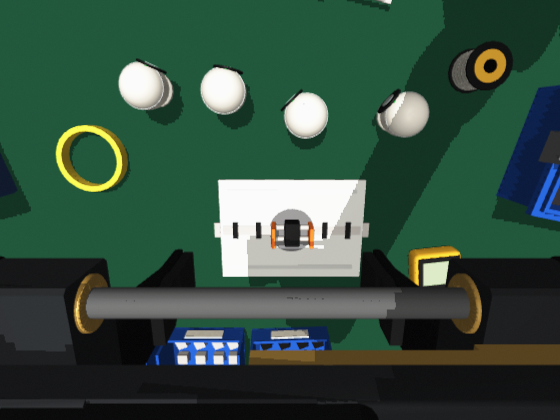

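Wrist view: cover flat on the bench with tabs released, the four cameras at about (145,85), (223,90), (306,115), (403,113), reel at (490,65).

```bash
cat >> h.py <<'E'
from scipy.optimize import least_squares
A=np.linspace(0,2*np.pi,24)
PTS=np.vstack([np.c_[27*np.cos(e)*np.cos(A),27*np.cos(e)*np.sin(A),50+27*np.sin(e)+0*A] for e in np.linspace(0,1.5,6)]+[np.c_[rr*np.cos(A),rr*np.sin(A),z+0*A] for rr,z in [(27,38),(23,0),(23,12)]])/1000
def cams(c,n="wrist",minscore=.3):
    res=[]
    for o in r.outline_of("cam1",n):
        if o["score"]<minscore: continue
        b=o["bbox"]
        if b[0]-b[2]/2<2 or b[1]-b[3]/2<2: continue
        tgt=np.array([b[0]-b[2]/2,b[1]-b[3]/2,b[0]+b[2]/2,b[1]+b[3]/2])
        def f(p):
            q=np.array([proj(c,np.r_[p,0]+P) for P in PTS]);return np.r_[q.min(0),q.max(0)]-tgt
        s=least_squares(f,ray2z(c,b[0],b[1],.045)[:2]);res.append((round(o["score"],2),np.round(s.x,4),round(float(np.abs(s.fun).max()),1)))
    return res
E
python3 - <<'E'
from h import *
c=r.camera("wrist")
for k in cams(c): print(k)
go(.497,-.041,.2,78.4)
E
```

```text
(0.8, array([ 0.4698, -0.2669]), 4.1)
(0.79, array([ 0.4637, -0.3656]), 1.9)
(0.72, array([ 0.4984, -0.1648]), 1.0)
(0.69, array([ 0.4964, -0.0368]), 0.1)
yaw 90.1 turn 0.204 shift [0.1128 0.1383 0.1406] q7 1.99
```

```bash
python3 -m pendant '[[0,0,0,0.1],[0,0,0,0.104],[0.007,0.026,0.015,0],[0.007,0.027,0.015,0],[0.007,0.027,0.016,0],[0.007,0.027,0.016,0],[0.008,0.026,0.016,0],[0.007,0.026,0.015,0]]';  python3 -m pendant '[[0,0,0,0],[0,0,0,0],[0,0,0,0]]' 0.87 12; python3 - <<'E'
from h import *
c=r.camera("wrist")
k=cams(c);print(*k)
p=min(k,key=lambda a:np.hypot(*(a[1]-[.497,-.038])))[1]
go(*p,.038,78.4)
E
```

```text
time: 21.88
ee_pos: [0.5692, -0.0336, 0.2468]
eef_rot: [0.101, 0.995, -0.0, -0.001]
ft_force: [0.6, 0.2, -0.4]
width: 0.0869
grip_force: 0.0
time: 22.13
ee_pos: [0.57, -0.036, 0.2483]
eef_rot: [0.101, 0.995, -0.0, -0.0]
ft_force: [0.6, -0.9, 0.5]
width: 0.078
grip_force: 0.0
(0.88, array([ 0.4991, -0.0391]), 5.5) (0.77, array([ 0.4997, -0.1663]), 3.5)
yaw 78.3 turn -0.003 shift [ 0.0694 -0.0164  0.2108] q7 1.47
```

```bash
python3 -m pendant '[[0.023,-0.005,0.02,0],[0.023,-0.006,0.02,0],[0.0235,-0.005,0.02,0],[0,0,0.03,0],[0,0,0.03,0],[0,0,0,0],[0,0,0,0]]';  python3 - <<'E'
from h import *
go(.4985,-.0385,.039,78.4)
E
```

```text
time: 22.82
ee_pos: [0.4984, -0.0383, 0.1285]
eef_rot: [0.102, 0.995, -0.001, -0.001]
ft_force: [0.5, 0.2, 0.2]
width: 0.0757
grip_force: 0.0
yaw 78.3 turn -0.003 shift [-0.0003 -0.0001  0.0895] q7 1.45
```

```bash
python3 -m pendant '[[0,0,0.025,0],[0,0,0.025,0],[0,0,0.025,0],[0,0,0.0145,0],[0,0,0,0],[0,0,0,0]]';  python3 -m pendant '[[0,0,0,0],[0,0,0,0],[0,0,0,0],[0,0,0,0],[0,0,0,0],[0,0,0,0]]' 0 12; python3 -m pendant '[[0,0,-0.01,0],[0,0,-0.03,0],[0,0,-0.04,0],[0,0,-0.04,0],[0,0,-0.035,0],[0,0,0,0],[0,0,0,0]]'; python3 - <<'E'
from h import *
c=r.camera("scene");save(c,"s8");c=r.camera("top");save(c,"t8")
go(.515,.205,.195,78.4)
E
```

```text
time: 23.32
ee_pos: [0.5001, -0.0377, 0.0405]
eef_rot: [0.102, 0.995, -0.0, 0.001]
ft_force: [-0.8, -0.3, 1.0]
width: 0.0756
grip_force: 0.0
time: 23.82
ee_pos: [0.4994, -0.0374, 0.0398]
eef_rot: [0.102, 0.995, 0.0, 0.001]
ft_force: [-2.1, -1.4, 8.2]
width: 0.0536
grip_force: 12.0
time: 24.4
ee_pos: [0.4997, -0.037, 0.196]
eef_rot: [0.101, 0.995, 0.001, 0.002]
ft_force: [0.0, -1.0, -2.8]
width: 0.0535
grip_force: 12.0
yaw 78.4 turn -0.001 shift [ 0.0321  0.2404 -0.0017] q7 1.41
```

```bash
python3 -m pendant '[[0,0.01,-0.03,0],[0,0.02,-0.03,0],[0,0.036,-0.03,0],[0,0.038,-0.005,0],[0,0.038,0,0],[0,0.038,0,0],[0,0.038,0,0],[0,0.035,0,0]]';  python3 -m pendant '[[-0.001,0.025,0,0],[0,0.015,0,0],[0,0,0,0],[0,0,0,0],[0,0,0,0]]'; python3 - <<'E'
from h import *
c=r.camera("wrist");save(c,"w9");print(r.read_state()["ee_pos"],c["xyz"])
E
```

```text
time: 25.17
ee_pos: [0.5483, 0.209, 0.2834]
eef_rot: [0.101, 0.995, -0.001, -0.002]
ft_force: [1.3, -0.9, -1.7]
width: 0.0539
grip_force: 12.0
time: 25.58
ee_pos: [0.5583, 0.2435, 0.2851]
eef_rot: [0.103, 0.995, -0.001, -0.0]
ft_force: [-0.3, -0.6, -1.4]
width: 0.0537
grip_force: 12.0
[0.55834907 0.24344698 0.2855285 ] [0.48564056 0.25946818 0.43564952]
```

View pics/w9.png

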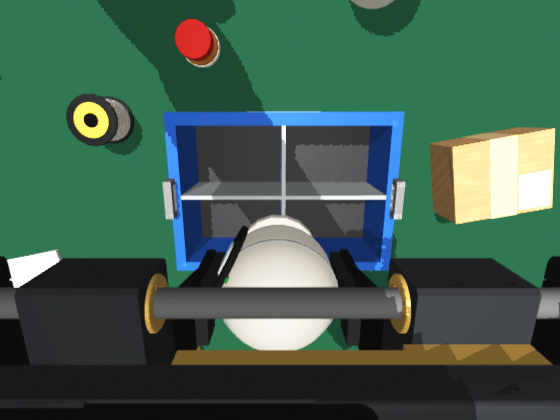

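```bash
python3 - <<'E'
from h import *
c=r.camera("wrist");g=c["img"].astype(int).mean(2)
import sys
v=g[135:175,270:300].mean(0);print("col",270+np.arange(30)[v>v.max()*.75], ); print(np.round(g[186:206,[200,230,340,370]].T))
for u,w in [(283.5,197),(283.5,150)]: print(ray2z(c,u,w,.094))
a,b=ray2z(c,166,115,.094),ray2z(c,404,115,.094);print("rim mid",(a+b)/2,np.hypot(*(a-b)[:2]))
k1,k2=ray2z(c,170,200,.108),ray2z(c,397,200,.108);print("keeper mid",(k1+k2)/2)
E
```

```text
col [282 283 284 285]
[[110. 122. 122. 122. 122. 122. 122. 122. 121. 202. 243. 248. 248. 198.
   53.  51.  49.  51.  49.  50.]
 [ 91.  91.  91.  91.  91.  91.  91.  91.  91. 135. 174. 183. 182. 129.
   56.  56.  57.  78.  91.  91.]
 [123. 123. 122. 122. 122. 123. 122. 123. 122. 228. 248. 248. 248. 200.
   59.  58.  58.  78.  91.  91.]
 [122. 122. 122. 122. 123. 122. 122. 122. 109. 222. 247. 247. 236. 155.
   45.  46.  51.  56.  57.  57.]]
[0.5613764  0.24979635 0.094     ]
[0.51451626 0.25929404 0.094     ]
rim mid [0.4821059  0.26731213 0.094     ] 0.2303429576969851
keeper mid [0.56125695 0.24955003 0.108     ]
```

Divider cross at (283.5,197) → tote centre (0.561,0.250); the held camera hangs straight.

```bash
python3 - <<'E'
from h import *
go(.536,.310,.2,78.4)
E
```

```text
yaw 78.2 turn -0.003 shift [0.0353 0.0605 0.0858] q7 0.98
```

```bash
python3 -m pendant '[[0.012,0.02,0,0],[0.0115,0.02,0.01,-0.003],[0.0115,0.0205,0.02,0],[0,0,0.028,0],[0,0,0.028,0],[0,0,0,0],[0,0,0,0],[0,0,0,0]]'; python3 - <<'E'
from h import *
go(.536,.310,.06,78.4)
E
```

```text
time: 26.35
ee_pos: [0.537, 0.3113, 0.2018]
eef_rot: [0.101, 0.995, 0.001, 0.001]
ft_force: [1.2, -0.1, -1.8]
width: 0.0538
grip_force: 12.0
yaw 78.4 turn 0.001 shift [ 0.001  -0.0017  0.1418] q7 0.89
```

```bash
python3 -m pendant '[[0.001,-0.0015,0.02,0],[0,0,0.02,0],[0,0,0.012,0],[0,0,0.012,0],[0,0,0.012,0],[0,0,0,0],[0,0,0,0]]'; python3 -m pendant '[[0,0,0.012,0],[0,0,0.012,0],[0,0,0.012,0],[0,0,0.012,0],[0,0,0.01,0],[0,0,0.006,0],[0,0,0,0],[0,0,0,0]]';python3 -m pendant '[[0,0,0.0015,0],[0,0,0.0015,0],[0,0,0.0015,0],[0,0,0,0],[0,0,0,0]]'
```

```text
time: 26.93
ee_pos: [0.5348, 0.3106, 0.1238]
eef_rot: [0.1, 0.995, -0.0, -0.0]
ft_force: [0.4, 0.6, -1.4]
width: 0.054
grip_force: 12.0
time: 27.6
ee_pos: [0.5347, 0.3106, 0.0595]
eef_rot: [0.1, 0.995, -0.0, -0.0]
ft_force: [-0.0, -0.1, -1.2]
width: 0.0536
grip_force: 12.0
time: 28.02
ee_pos: [0.5348, 0.3107, 0.0553]
eef_rot: [0.1, 0.995, 0.0, 0.0]
ft_force: [-0.2, 0.3, -1.8]
width: 0.0533
grip_force: 12.0
```

```bash
python3 -m pendant '[[0,0,0.001,0],[0,0,0.001,0],[0,0,0,0],[0,0,0,0]]'; python3 -m pendant '[[0,0,0.001,0],[0,0,0,0],[0,0,0,0]]';python3 -m pendant '[[0,0,0,0],[0,0,0,0],[0,0,0,0],[0,0,0,0]]' 0.72
```

```text
time: 28.35
ee_pos: [0.5347, 0.3108, 0.0532]
eef_rot: [0.1, 0.995, 0.0, 0.0]
ft_force: [0.4, -0.1, -1.8]
width: 0.0535
grip_force: 12.0
time: 28.6
ee_pos: [0.5348, 0.3108, 0.0523]
eef_rot: [0.1, 0.995, 0.0, 0.0]
ft_force: [-0.0, -1.0, -0.5]
width: 0.0535
grip_force: 12.0
time: 28.93
ee_pos: [0.5348, 0.3107, 0.0523]
eef_rot: [0.1, 0.995, 0.0, 0.0]
ft_force: [-0.5, -0.2, 0.2]
width: 0.0618
grip_force: 0.0
```

```bash
python3 -m pendant '[[0,0,-0.005,0],[0,0,-0.02,0],[0,0,-0.035,0],[0,0,-0.04,0],[0,0,-0.04,0],[0,0,-0.04,0],[-0.005,-0.02,-0.02,0],[-0.0101,-0.0354,0,0]]'; python3 -m pendant '[[-0.0101,-0.0354,0,0],[-0.0101,-0.0354,0,0],[-0.0101,-0.0354,0,0],[-0.0101,-0.0354,0,0],[-0.0101,-0.0354,0,0],[-0.0101,-0.0354,0,0],[-0.0101,-0.0354,0,0],[-0.0101,-0.0354,0,0]]' 0.87;python3 -m pendant '[[-0.0101,-0.0354,0,0],[-0.0101,-0.0354,0,0],[-0.0101,-0.0354,0,0],[-0.005,-0.015,0,0],[0,0,0,0],[0,0,0,0],[0,0,0,0]]'; python3 - <<'E'
from h import *
c=r.camera("wrist")
k=cams(c);print(*k)
p=min(k,key=lambda a:np.hypot(*(a[1]-[.498,-.166])))[1]
go(*p,.039,78.4)
c=r.camera("top");save(c,"t10")
for o in r.outline_of("cam1","top")[:5]: print(round(o["score"],2),np.round(ray2z(c,*o["bbox"][:2],.045),3))
E
```

```text
time: 29.6
ee_pos: [0.5392, 0.2579, 0.2578]
eef_rot: [0.097, 0.995, 0.003, 0.003]
ft_force: [1.0, -0.4, 0.3]
width: 0.0625
grip_force: 0.0
time: 30.27
ee_pos: [0.5612, -0.0421, 0.2529]
eef_rot: [0.1, 0.995, 0.0, 0.0]
ft_force: [0.3, -0.1, -0.4]
width: 0.076
grip_force: 0.0
time: 30.85
ee_pos: [0.572, -0.1649, 0.2523]
eef_rot: [0.099, 0.995, 0.0, -0.0]
ft_force: [-1.0, 0.5, 0.2]
width: 0.0759
grip_force: 0.0
(0.91, array([ 0.471 , -0.2661]), 3.3) (0.56, array([ 0.4997, -0.166 ]), 2.9)
yaw 78.7 turn 0.005 shift [ 0.0706 -0.0164  0.2133] q7 1.74
0.67 [ 0.463 -0.368  0.045]
0.66 [0.538 0.315 0.045]
```

```bash
python3 -m pendant '[[0.0235,-0.0055,0.02,0.003],[0.0235,-0.0055,0.025,0],[0.0236,-0.0054,0.025,0],[0,0,0.03,0],[0,0,0.02,0],[0,0,0,0],[0,0,0,0],[0,0,0,0]]';  python3 - <<'E'
from h import *
go(.4995,-.166,.039,78.4)
E
```

```text
time: 31.72
ee_pos: [0.5004, -0.1679, 0.1336]
eef_rot: [0.101, 0.995, -0.0, 0.001]
ft_force: [1.3, 0.6, 0.2]
width: 0.0757
grip_force: 0.0
yaw 78.4 turn -0.0 shift [0.0014 0.0017 0.0946] q7 1.76
```

```bash
python3 -m pendant '[[0.001,0.0015,0.025,0],[0,0,0.025,0],[0,0,0.025,0],[0,0,0.0195,0],[0,0,0,0],[0,0,0,0]]';  python3 -m pendant '[[0,0,0,0],[0,0,0,0],[0,0,0,0],[0,0,0,0],[0,0,0,0],[0,0,0,0]]' 0 12; python3 -m pendant '[[0,0,-0.01,0],[0,0,-0.03,0],[0,0,-0.04,0],[0,0,-0.04,0],[0,0,-0.035,0],[0,0,-0.015,0],[0,0,0,0],[0,0,0,0]]'
```

```text
time: 32.22
ee_pos: [0.4993, -0.1664, 0.0386]
eef_rot: [0.101, 0.995, -0.0, 0.0]
ft_force: [0.3, 0.7, 0.8]
width: 0.0759
grip_force: 0.0
time: 32.72
ee_pos: [0.4993, -0.1662, 0.0385]
eef_rot: [0.101, 0.995, 0.0, 0.001]
ft_force: [-1.8, 1.1, 7.2]
width: 0.0539
grip_force: 12.0
time: 33.38
ee_pos: [0.4988, -0.1663, 0.2084]
eef_rot: [0.101, 0.995, 0.0, 0.001]
ft_force: [0.2, 0.5, -2.4]
width: 0.0541
grip_force: 12.0
```

```bash
python3 -m pendant '[[-0.0005,0.015,0,0],[-0.001,0.028,0,0],[-0.0011,0.0355,0,0],[-0.0011,0.0355,0,0],[-0.0011,0.0355,0,0],[-0.0011,0.0355,0,0],[-0.0011,0.0355,0,0],[-0.0011,0.0355,0,0]]'; python3 -m pendant '[[-0.0011,0.0355,0,0],[-0.0011,0.0355,0,0],[-0.0011,0.0355,0,0],[-0.0011,0.0355,0,0],[-0.0011,0.0355,0,0],[-0.0005,0.023,0,0],[-0.0005,0.012,0,0],[0,0,0,0]]'; python3 -m pendant '[[0,0,0,0],[0,0,0,0],[0,0,0,0]]'; python3 - <<'E'
from h import *
go(.6084,.2953,.06,78.4)
E
```

```text
time: 34.05
ee_pos: [0.5574, 0.0843, 0.2059]
eef_rot: [0.102, 0.995, -0.001, -0.001]
ft_force: [0.7, 0.0, -1.1]
width: 0.0534
grip_force: 12.0
time: 34.72
ee_pos: [0.6064, 0.2924, 0.2051]
eef_rot: [0.1, 0.995, -0.001, -0.001]
ft_force: [-0.7, 1.0, -2.4]
width: 0.0534
grip_force: 12.0
time: 34.97
ee_pos: [0.6078, 0.2874, 0.2078]
eef_rot: [0.103, 0.995, -0.0, -0.0]
ft_force: [-0.9, -0.0, -1.7]
width: 0.0532
grip_force: 12.0
yaw 78.2 turn -0.003 shift [0.001  0.0079 0.1478] q7 1.01
```

```bash
python3 -m pendant '[[0.001,0.008,0.015,-0.003],[0,0,0.022,0],[0,0,0.02,0],[0,0,0.012,0],[0,0,0.012,0],[0,0,0,0],[0,0,0,0]]'; python3 -m pendant '[[0,0,0.012,0],[0,0,0.012,0],[0,0,0.012,0],[0,0,0.012,0],[0,0,0.012,0],[0,0,0.006,0],[0,0,0,0],[0,0,0,0]]';python3 -m pendant '[[0,0,0.0015,0],[0,0,0.0015,0],[0,0,0.0015,0],[0,0,0,0],[0,0,0,0]]'
```

```text
time: 35.55
ee_pos: [0.6082, 0.2975, 0.1265]
eef_rot: [0.1, 0.995, -0.0, -0.0]
ft_force: [0.4, -0.2, -1.1]
width: 0.0535
grip_force: 12.0
time: 36.22
ee_pos: [0.6082, 0.2976, 0.0604]
eef_rot: [0.1, 0.995, -0.0, -0.0]
ft_force: [0.2, 0.2, -0.4]
width: 0.0538
grip_force: 12.0
time: 36.63
ee_pos: [0.6082, 0.2978, 0.0563]
eef_rot: [0.1, 0.995, 0.0, 0.0]
ft_force: [1.4, -0.3, -0.4]
width: 0.0533
grip_force: 12.0
```

```bash
python3 -m pendant '[[0,0,0.0015,0],[0,0,0.0015,0],[0,0,0.001,0],[0,0,0,0],[0,0,0,0]]'; python3 -m pendant '[[0,0,0.001,0],[0,0,0,0],[0,0,0,0]]'
```

```text
time: 37.05
ee_pos: [0.6082, 0.2977, 0.0522]
eef_rot: [0.1, 0.995, 0.0, -0.0]
ft_force: [1.0, -0.3, -0.9]
width: 0.0536
grip_force: 12.0
time: 37.3
ee_pos: [0.6083, 0.2978, 0.0513]
eef_rot: [0.1, 0.995, 0.0, 0.0]
ft_force: [-0.1, -0.6, -0.4]
width: 0.0533
grip_force: 12.0
```

```bash
python3 -m pendant '[[0,0,0,0],[0,0,0,0],[0,0,0,0],[0,0,0,0],[0,0,-0.005,0],[0,0,-0.02,0],[0,0,-0.035,0],[0,0,-0.04,0]]' 0.72; python3 -m pendant '[[0,0,-0.04,0],[0,0,-0.04,0],[-0.0015,-0.02,-0.02,0],[-0.0032,-0.0354,0,0],[-0.0032,-0.0354,0,0],[-0.0032,-0.0354,0,0],[-0.0032,-0.0354,0,0],[-0.0032,-0.0354,0,0]]'; python3 -m pendant '[[-0.0032,-0.0354,0,0],[-0.0032,-0.0354,0,0],[-0.0032,-0.0354,0,0],[-0.0032,-0.0354,0,0],[-0.0032,-0.0354,0,0],[-0.0032,-0.0354,0,0],[-0.0032,-0.0354,0,0],[-0.0032,-0.0354,0,0]]' 0.87;python3 -m pendant '[[-0.0032,-0.0354,0,0],[-0.0032,-0.0354,0,0],[-0.001,-0.0135,0,0],[0,0,0,0],[0,0,0,0],[0,0,0,0]]'; python3 - <<'E'
from h import *
c=r.camera("wrist")
k=cams(c);print(*k)
p=min(k,key=lambda a:np.hypot(*(a[1]-[.471,-.266])))[1]
go(*p,.039,78.4);print(r.read_state()["joint_positions"].round(2))
c=r.camera("top");save(c,"t11");c=r.camera("scene");save(c,"s11")
E
```

```text
time: 37.97
ee_pos: [0.607, 0.2971, 0.1509]
eef_rot: [0.1, 0.995, -0.001, -0.001]
ft_force: [0.8, 0.6, -0.1]
width: 0.0625
grip_force: 0.0
time: 38.63
ee_pos: [0.5857, 0.0994, 0.2518]
eef_rot: [0.1, 0.995, 0.0, 0.0]
ft_force: [-0.2, -0.2, 0.6]
width: 0.0628
grip_force: 0.0
time: 39.3
ee_pos: [0.5545, -0.1832, 0.2519]
eef_rot: [0.1, 0.995, 0.0, 0.0]
ft_force: [0.3, 1.4, 1.4]
width: 0.0758
grip_force: 0.0
time: 39.8
ee_pos: [0.5459, -0.2644, 0.2513]
eef_rot: [0.099, 0.995, 0.0, 0.0]
ft_force: [0.4, 1.1, -0.7]
width: 0.0757
grip_force: 0.0
(0.88, array([ 0.4647, -0.3661]), 1.0) (0.62, array([ 0.4725, -0.2679]), 4.2)
yaw 78.7 turn 0.005 shift [ 0.0713 -0.0189  0.2122] q7 1.93
[-0.22  0.34  0.76  1.52 -0.24  1.38  1.93]
```

```bash
python3 -m pendant '[[0.0235,-0.006,0.02,0.005],[0.0235,-0.006,0.025,0],[0.0245,-0.0062,0.025,0],[0,0,0.03,0],[0,0,0.02,0],[0,0,0,0],[0,0,0,0],[0,0,0,0]]';  python3 - <<'E'
from h import *
go(.4718,-.267,.039,78.4)
c=r.camera("wrist");save(c,"w11")
E
```

```text
time: 40.67
ee_pos: [0.4727, -0.2691, 0.1326]
eef_rot: [0.102, 0.995, -0.0, 0.001]
ft_force: [0.4, 0.3, 1.1]
width: 0.076
grip_force: 0.0
yaw 78.3 turn -0.002 shift [0.0014 0.0019 0.0936] q7 1.99
```

View pics/w11.png

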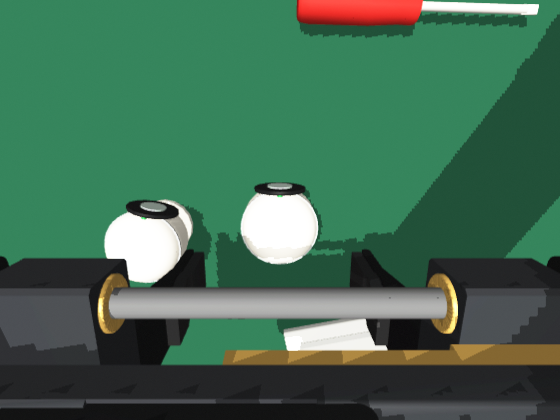

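The ball at (279,226) is centred between the fingers, its neighbour at (145,243) clear of the left finger.

```bash
python3 -m pendant '[[0.001,0.0015,0.025,0],[0,0,0.025,0],[0,0,0.025,0],[0,0,0.0185,0],[0,0,0,0],[0,0,0,0]]';  python3 -m pendant '[[0,0,0,0],[0,0,0,0],[0,0,0,0],[0,0,0,0],[0,0,0,0],[0,0,0,0]]' 0 12; python3 -m pendant '[[0,0,-0.01,0],[0,0,-0.03,0],[0,0,-0.04,0],[0,0,-0.04,0],[0,0,-0.035,0],[0,0,-0.015,0],[0,0,0,0],[0,0,0,0]]'
```

```text
time: 41.22
ee_pos: [0.4715, -0.2675, 0.0384]
eef_rot: [0.102, 0.995, -0.0, -0.0]
ft_force: [0.3, -0.4, 0.6]
width: 0.0758
grip_force: 0.0
time: 41.72
ee_pos: [0.4716, -0.2674, 0.0385]
eef_rot: [0.102, 0.995, 0.0, 0.001]
ft_force: [-1.1, 1.0, 7.1]
width: 0.0535
grip_force: 12.0
time: 42.38
ee_pos: [0.4712, -0.2673, 0.2083]
eef_rot: [0.102, 0.995, 0.0, 0.001]
ft_force: [-0.1, 0.5, -1.6]
width: 0.0535
grip_force: 12.0
```

```bash
python3 -m pendant '[[0.002,0.015,0,0],[0.003,0.028,0,0],[0.004,0.0355,0,0],[0.004,0.0355,0,0],[0.004,0.0355,0,0],[0.004,0.0355,0,0],[0.004,0.0355,0,0],[0.004,0.0355,0,0]]'; python3 -m pendant '[[0.004,0.0355,0,0],[0.004,0.0355,0,0],[0.004,0.0355,0,0],[0.004,0.0355,0,0],[0.004,0.0355,0,0],[0.003,0.023,0,0],[0.0015,0.012,0,0],[0,0,0,0]]'; python3 -m pendant '[[0,0,0,0],[0,0,0,0],[0,0,0,0]]'; python3 - <<'E'
from h import *
go(.514,.2043,.06,78.4)
E
```

```text
time: 43.05
ee_pos: [0.4936, -0.009, 0.2062]
eef_rot: [0.102, 0.995, -0.0, -0.001]
ft_force: [0.8, -0.4, -1.3]
width: 0.0535
grip_force: 12.0
time: 43.72
ee_pos: [0.513, 0.2048, 0.2058]
eef_rot: [0.1, 0.995, -0.001, -0.001]
ft_force: [0.2, 0.2, -0.4]
width: 0.0534
grip_force: 12.0
time: 43.97
ee_pos: [0.5143, 0.2002, 0.2076]
eef_rot: [0.104, 0.995, -0.0, -0.0]
ft_force: [-0.7, 1.5, -1.8]
width: 0.0538
grip_force: 12.0
yaw 78.1 turn -0.005 shift [0.0011 0.004  0.1476] q7 0.98
```

```bash
python3 -m pendant '[[0.0005,0.0025,0.015,-0.004],[0,0,0.022,0],[0,0,0.02,0],[0,0,0.012,0],[0,0,0.012,0],[0,0,0,0],[0,0,0,0]]'; python3 -m pendant '[[0,0,0.012,0],[0,0,0.012,0],[0,0,0.012,0],[0,0,0.012,0],[0,0,0.012,0],[0,0,0.006,0],[0,0,0,0],[0,0,0,0]]';python3 -m pendant '[[0,0,0.0015,0],[0,0,0.0015,0],[0,0,0.0015,0],[0,0,0,0],[0,0,0,0]]'
```

```text
time: 44.55
ee_pos: [0.5143, 0.2045, 0.1269]
eef_rot: [0.101, 0.995, -0.0, -0.0]
ft_force: [-0.2, -0.2, -0.0]
width: 0.0532
grip_force: 12.0
time: 45.22
ee_pos: [0.5141, 0.2047, 0.0604]
eef_rot: [0.1, 0.995, -0.0, -0.0]
ft_force: [1.0, -0.4, -1.2]
width: 0.0537
grip_force: 12.0
time: 45.63
ee_pos: [0.5142, 0.2049, 0.0564]
eef_rot: [0.1, 0.995, 0.0, 0.0]
ft_force: [-0.1, -0.6, -1.6]
width: 0.0534
grip_force: 12.0
```

```bash
python3 -m pendant '[[0,0,0.0015,0],[0,0,0.0015,0],[0,0,0.001,0],[0,0,0,0],[0,0,0.001,0],[0,0,0,0],[0,0,0,0]]';python3 -m pendant '[[0,0,0,0],[0,0,0,0],[0,0,0,0],[0,0,0,0],[0,0,-0.005,0],[0,0,-0.02,0],[0,0,-0.035,0],[0,0,-0.04,0]]' 0.72; python3 -m pendant '[[0,0,-0.04,0],[0,0,-0.04,0],[-0.004,-0.02,-0.02,0],[-0.0086,-0.0347,0,0],[-0.0086,-0.0347,0,0],[-0.0086,-0.0347,0,0],[-0.0086,-0.0347,0,0],[-0.0086,-0.0347,0,0]]'; python3 -m pendant '[[-0.0086,-0.0347,0,0],[-0.0086,-0.0347,0,0],[-0.0086,-0.0347,0,0],[-0.0086,-0.0347,0,0],[-0.0086,-0.0347,0,0],[-0.0086,-0.0347,0,0],[-0.0086,-0.0347,0,0],[-0.0086,-0.0347,0,0]]' 0.87;python3 -m pendant '[[-0.0086,-0.0347,0,0],[-0.0086,-0.0347,0,0],[-0.004,-0.0145,0,0],[0,0,0,0],[0,0,0,0],[0,0,0,0]]'; python3 - <<'E'
from h import *
c=r.camera("wrist")
k=cams(c);print(*k)
p=min(k,key=lambda a:np.hypot(*(a[1]-[.464,-.366])))[1]
go(*p,.039,78.4);print(r.read_state()["joint_positions"].round(2))
c=r.camera("top");save(c,"t12");print([(round(o["score"],2),np.round(ray2z(c,*o["bbox"][:2],.045),3)) for o in r.outline_of("cam1","top")[:5]])
E
```

```text
time: 46.22
ee_pos: [0.5142, 0.2049, 0.0513]
eef_rot: [0.1, 0.995, 0.0, -0.0]
ft_force: [-0.3, 0.4, -0.4]
width: 0.054
grip_force: 12.0
time: 46.88
ee_pos: [0.513, 0.2042, 0.1513]
eef_rot: [0.101, 0.995, -0.001, -0.001]
ft_force: [1.0, 1.0, -0.6]
width: 0.0628
grip_force: 0.0
time: 47.55
ee_pos: [0.5213, 0.0041, 0.2518]
eef_rot: [0.1, 0.995, 0.0, 0.0]
ft_force: [0.4, 0.3, -0.4]
width: 0.0629
grip_force: 0.0
time: 48.22
ee_pos: [0.5333, -0.2815, 0.2517]
eef_rot: [0.1, 0.995, 0.0, 0.0]
ft_force: [1.1, 0.9, 0.9]
width: 0.0757
grip_force: 0.0
time: 48.72
ee_pos: [0.5378, -0.3654, 0.2512]
eef_rot: [0.1, 0.995, 0.0, 0.0]
ft_force: [1.1, 0.5, -0.6]
width: 0.0755
grip_force: 0.0
(0.75, array([ 0.4634, -0.3652]), 0.8)
yaw 78.6 turn 0.003 shift [ 0.0732 -0.0156  0.2123] q7 2.12
[-0.02  0.46  0.78  1.4  -0.32  1.42  2.12]
[(0.97, array([0.612, 0.306, 0.045])), (0.85, array([0.513, 0.206, 0.045])), (0.74, array([ 0.458, -0.356,  0.045])), (0.67, array([0.548, 0.314, 0.045]))]
```

```bash
python3 -m pendant '[[0.0243,-0.005,0.02,0.003],[0.0243,-0.005,0.025,0],[0.0243,-0.005,0.025,0],[0,0,0.03,0],[0,0,0.02,0],[0,0,0,0],[0,0,0,0],[0,0,0,0]]';  python3 - <<'E'
from h import *
c=r.camera("wrist");print(*cams(c))
go(.4637,-.3655,.039,78.4)
E
```

```text
time: 49.58
ee_pos: [0.464, -0.3665, 0.1327]
eef_rot: [0.102, 0.995, -0.0, 0.001]
ft_force: [-0.6, -0.2, -0.1]
width: 0.0754
grip_force: 0.0
(0.55, array([ 0.4658, -0.3647]), 0.7)
yaw 78.3 turn -0.001 shift [0.0008 0.0012 0.0939] q7 2.21
```

```bash
python3 -m pendant '[[0,0.0015,0.025,0],[0,0,0.025,0],[0,0,0.025,0],[0,0,0.0185,0],[0,0,0,0],[0,0,0,0]]';  python3 -m pendant '[[0,0,0,0],[0,0,0,0],[0,0,0,0],[0,0,0,0],[0,0,0,0],[0,0,0,0]]' 0 12; python3 -m pendant '[[0,0,-0.01,0],[0,0,-0.03,0],[0,0,-0.04,0],[0,0,-0.04,0],[0,0,-0.035,0],[0,0,-0.015,0],[0,0,0,0],[0,0,0,0]]'
```

```text
time: 50.18
ee_pos: [0.4636, -0.365, 0.0383]
eef_rot: [0.102, 0.995, -0.0, -0.0]
ft_force: [-0.0, -0.6, 1.8]
width: 0.0757
grip_force: 0.0
time: 50.68
ee_pos: [0.4639, -0.3652, 0.0385]
eef_rot: [0.102, 0.995, -0.0, 0.001]
ft_force: [-0.1, 1.3, 6.9]
width: 0.0536
grip_force: 12.0
time: 51.35
ee_pos: [0.4635, -0.3648, 0.2083]
eef_rot: [0.102, 0.995, 0.0, 0.001]
ft_force: [0.4, 0.3, -2.6]
width: 0.0538
grip_force: 12.0
```

```bash
python3 -m pendant '[[-0.0005,0.015,0,0],[-0.0005,0.028,0,0],[-0.0005,0.0355,0,0],[-0.0005,0.0355,0,0],[-0.0005,0.0355,0,0],[-0.0005,0.0355,0,0],[-0.0005,0.0355,0,0],[-0.0005,0.0355,0,0]]'; python3 -m pendant '[[-0.0005,0.0355,0,0],[-0.0005,0.0355,0,0],[-0.0005,0.0355,0,0],[-0.0005,0.0355,0,0],[-0.0005,0.0355,0,0],[-0.0005,0.0355,0,0],[-0.0005,0.0355,0,0],[-0.0005,0.0355,0,0]]';python3 -m pendant '[[-0.0005,0.015,0,0],[0,0.008,0,0],[0,0,0,0],[0,0,0,0],[0,0,0,0],[0,0,0,0]]'; python3 - <<'E'
from h import *
go(.5866,.1895,.06,78.4)
c=r.camera("wrist");save(c,"w13")
E
```

```text
time: 52.02
ee_pos: [0.5182, -0.1129, 0.2062]
eef_rot: [0.102, 0.995, -0.0, -0.001]
ft_force: [1.3, -0.0, -1.8]
width: 0.0535
grip_force: 12.0
time: 52.68
ee_pos: [0.5798, 0.1639, 0.2057]
eef_rot: [0.102, 0.995, -0.001, -0.001]
ft_force: [1.4, 0.3, -1.0]
width: 0.0538
grip_force: 12.0
time: 53.18
ee_pos: [0.5859, 0.1826, 0.2078]
eef_rot: [0.103, 0.995, -0.0, -0.0]
ft_force: [0.1, -0.4, -1.3]
width: 0.0537
grip_force: 12.0
yaw 78.1 turn -0.004 shift [0.0007 0.0069 0.1478] q7 1.12
```

View pics/w13.png

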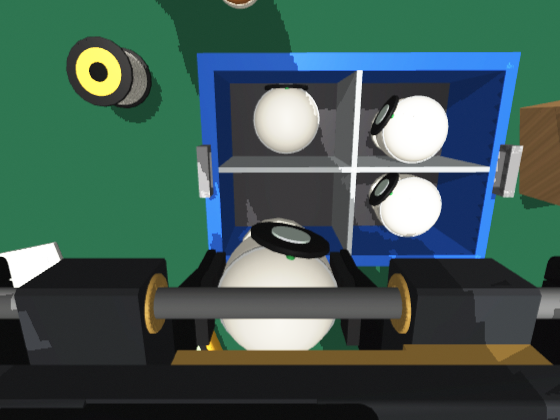

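Three cameras stand upright in cells at (286,118), (412,128), (405,205); the cell for the fourth is empty at (285,210).

```bash
python3 -m pendant '[[0.0005,0.0055,0.015,-0.004],[0,0,0.022,0],[0,0,0.02,0],[0,0,0.012,0],[0,0,0.012,0],[0,0,0,0],[0,0,0,0]]'; python3 -m pendant '[[0,0,0.012,0],[0,0,0.012,0],[0,0,0.012,0],[0,0,0.012,0],[0,0,0.012,0],[0,0,0.006,0],[0,0,0,0],[0,0,0,0]]';python3 -m pendant '[[0,0,0.0015,0],[0,0,0.0015,0],[0,0,0.0015,0],[0,0,0,0],[0,0,0,0]]'; python3 -m pendant '[[0,0,0.0015,0],[0,0,0.0015,0],[0,0,0.001,0],[0,0,0,0],[0,0,0,0]]'
```

```text
time: 53.82
ee_pos: [0.5866, 0.1899, 0.1269]
eef_rot: [0.1, 0.995, -0.0, -0.0]
ft_force: [0.7, 1.1, -1.2]
width: 0.0537
grip_force: 12.0
time: 54.48
ee_pos: [0.5864, 0.1901, 0.0604]
eef_rot: [0.1, 0.995, -0.0, -0.0]
ft_force: [0.3, 0.3, -2.5]
width: 0.0535
grip_force: 12.0
time: 54.9
ee_pos: [0.5865, 0.1903, 0.0563]
eef_rot: [0.1, 0.995, 0.0, 0.0]
ft_force: [0.8, -0.2, -1.9]
width: 0.0539
grip_force: 12.0
time: 55.32
ee_pos: [0.5865, 0.1903, 0.0522]
eef_rot: [0.1, 0.995, 0.0, -0.0]
ft_force: [0.2, -0.4, -1.3]
width: 0.0533
grip_force: 12.0
```

```bash
python3 -m pendant '[[0,0,0.001,0],[0,0,0,0],[0,0,0,0]]';python3 -m pendant '[[0,0,0,0],[0,0,0,0],[0,0,0,0],[0,0,0,0],[0,0,-0.005,0],[0,0,-0.02,0],[0,0,-0.035,0],[0,0,-0.04,0]]' 0.72; python3 -m pendant '[[0,0,-0.04,0],[0,0,-0.04,0],[-0.005,-0.02,-0.02,0],[-0.005,-0.03,0,0],[-0.005,-0.03,0,0],[-0.005,-0.03,0,0],[0,0,0,0],[0,0,0,0]]'; python3 - <<'E'
from h import *
a=r.camera("scene")["img"][140:340,130:500,::-1]
w=r.camera("wrist")["img"][:300,:,::-1]
cv2.imwrite("pics/f.png",np.vstack([cv2.resize(a,(555,300)),cv2.resize(w,(555,300))]))
E
```

```text
time: 55.57
ee_pos: [0.5865, 0.1903, 0.0513]
eef_rot: [0.1, 0.995, 0.0, 0.0]
ft_force: [-0.7, 0.9, -1.5]
width: 0.0533
grip_force: 12.0
time: 56.23
ee_pos: [0.5852, 0.1897, 0.1511]
eef_rot: [0.1, 0.995, -0.001, -0.001]
ft_force: [0.7, 0.6, -0.1]
width: 0.0624
grip_force: 0.0
time: 56.9
ee_pos: [0.5843, 0.0761, 0.252]
eef_rot: [0.102, 0.995, 0.0, 0.0]
ft_force: [0.1, 0.9, -0.0]
width: 0.0622
grip_force: 0.0
```

View pics/f.png

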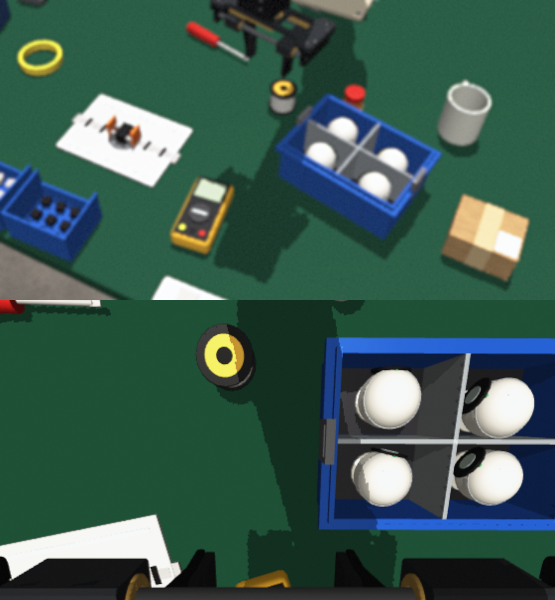

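All four cameras stand upright in their own cells, the cover lies flat at (125,140), and the reel stands at (284,97). Nothing else has moved.

```bash
python3 -c "
from bench import r
print(r.close_job())"
```

```text
the job is handed in; nothing more can be done
None
```

All four cameras stand upright in their own cells of the open tote, with the reel upright and the cover flat on the bench; I handed the job in at about 57 s, and no verdict came back.

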